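Denture cup: drainer in, bayonet lid on, hold at half twist

TASK

Set the round drainer plate flat in its seat inside the denture cup and let go of it, then drop the lid's two lugs fully down through the gaps in the cup's rim and twist the lid clockwise (seen from above) to the single rib, halfway to the lock, so that the cup can vent. A spring pushes the lid back, so finish while still gripping the lid there, at rest and fully down; never turn it on to the double rib, where it clicks locked, and leave the mug, glasses case, brush and pedal bin where they are.

Things in the scene. Friction and masses are not known exactly. Their poses are not given: they have to be found in the camera images.
- cup: Pink round denture cup stuck to the vanity top by its foot (it does not move), 92 mm across, 72 mm high. Origin: centre of the underside; z up. Its rim has two gaps, 16 mm wide notches, at the cup's own +x and -x sides, where the lid's lugs go down (the two are alike). A stop keeps the fitted lid from turning anticlockwise.
- cup_rim (a point): Centre of the cup's mouth at the rim's top, 72 mm above the cup's origin. The mouth is 72 mm across inside the overhanging rim, which is 6 mm thick; below the rim the bore is 84 mm across.
- cup_seat (a point): Centre of the drainer's seat, at the height of the ledge that the plate lies on, 34 mm above the cup's origin (38 mm below the rim's top). The seat is a round recess 62 mm across and 6 mm deep (its wall tops out 40 mm above the cup's origin); the ledge is 9 mm wide, open in the middle.
- hold_mark: The single ribs on the outside of the cup's collar (one on each side, 55 to 71 mm above the cup's underside, 4 mm wide, standing out to 54 mm from the axis). Origin and z axis are the cup's; its x axis points at the ribs: 40 degrees clockwise from the cup's x axis. The lid is at the half twist when its handle bar points at the single ribs.
- lock_mark: The double ribs (two, 10 mm apart, on each side of the collar). Origin and z axis are the cup's; its x axis points between the ribs: 80 degrees clockwise from the cup's x axis. A sprung catch begins to resist about 55 degrees from the gaps, and at the double ribs the lid is locked.
- spring_ring (a joint): Sprung white ring inside the collar with two dogs that the lid's lugs push round. 0 at rest (dogs just beside the gaps); grows, in rad, clockwise; it follows the lid after about 6 degrees of free play, so reads about 0.6 at the single ribs. Return torque about 0.04 N m at rest, 0.08 N m at the single ribs.
- lid: Pink loose lid, about 70 g, lying right way up. Origin: centre of its plug's underside; z up. Plug 68 mm across, 13 mm high; two alike lugs at its foot on the lid's +x and -x sides, 10 mm wide, 5 mm high, reaching 40 mm from the axis; above the plug a cover 91 mm across, 5 mm thick (top 18 mm above the origin). Fully down on the cup its origin is 59 mm above the cup's, cover on the rim.
- lid_handle (a point): Middle of the lid's upright handle bar, 29 mm above the lid's origin. The bar runs along the lid's x axis, in line with the lugs: 56 mm long, 12 mm thick, from 18 to 40 mm above the lid's origin.
- drainer: White loose round drainer plate, 40 g, 58.6 mm across, 6 mm thick, lying flat on the vanity top, with a round knob on its middle 14 mm across, from 6 to 22 mm above the underside. Origin: centre of the underside; z up. Seated, its origin is 34 mm above the cup's origin.
- mug: White ceramic mug, 82 mm across, 92 mm high, handle at its +y side; origin: centre of its underside. Leave alone.
- glasses_case: Black glasses case, 62 x 158 x 40 mm (long along y); origin: centre of its underside. Leave alone.
- brush: White double-headed denture brush, 176 mm long (along y), 23 mm high; origin: centre of its underside. Leave alone.
- pedal_bin: Small steel pedal bin with black lid and pedal, 114 mm across, 154 mm high, pedal reaching 87 mm from the axis to its -x side; origin: centre of its underside. Leave alone.
Mind the look-alikes: they are no part of the job. What is shaped like the lid but turquoise or yellow is not meant.

How it is judged:
By the outcome, as a careful person would: the job done as asked, in the order asked, and still so for the second after the job is handed in, while the arm keeps its last pose, push and grip.
It also fails if it takes over 64 s, if anything falls off the work surface, if the arm or the gripper's body presses on something with over 40 N, if the wrist force passes 120 N, or if a joint passes its speed limit or range.

ROBOT

A 7-joint arm with a two-finger parallel gripper is mounted at the origin on the work surface. World frame = base frame: x ahead of the robot, y to its left, z up, the work surface at z = 0. Lengths are in mm, angles in rad, forces in N, time in s.
With the tool pointing down it reaches from about 400 to 900 mm from the base axis. Payload 5.6 kg.
Tool frame: the origin (TCP) lies midway between the tips of the shut fingers; the grasp point (between the pads) lies 19 mm behind it; x points along the fingers, y is the direction in which the jaws open and shut, and the axes are right-handed (so a half turn about x gives the same grasp; the last joint's range is limited). The gripper opens to 92 mm and grips with 3 to 60 N. Pads are 20 mm wide; open, the fingers measure 128 mm over their backs; the gripper's body (75 mm by 189 mm) begins 69 mm behind the grasp point.
Start: joints at [1.225, 0.468, -0.012, 1.603, 0.006, 1.071, -0.056], TCP at [193.784, -620.45, 192.292] pointing down, gripper open.
Joint ranges: [-2.53, 2.53], [-0.31, 2.02], [-1.57, 1.55], [0.28, 2.44], [-1.29, 4.43], [0.15, 1.84], [-2.92, 2.92]. Speed limits (rad/s): [2.57, 2.57, 3.14, 3.14, 3.14, 3.14, 3.14].

INTERFACE

Orientations are given as a rotation vector (axis times angle).
In Python, from cell import robot, grip, kin, viewer gives the robot as it stands. Calls block until the motion is done:
- robot.movep(position, orientation): joint-space move of the TCP to a pose.
- robot.servo_line(position, feed=150, rotation=None): straight line of the TCP; rotation=None keeps the orientation; feed is the mean speed in mm/s.
- robot.goto_joints(angles): joint-space move.
- grip(opening, newtons=None): opening from 0.0 (shut) to 1.0 (fully open); newtons is the grip in N (None keeps the last); returns when the fingers have stopped.
- robot.hold(seconds).
- kin.ik(position, orientation): joint angles nearest the present ones, or None.
- robot.observe(): the state.
- viewer.read_camera(name): name is "side" or "top" or "wrist"; returns the picture (480x640x3 uint8, red, green, blue); there is no depth.
- viewer.camera_info(name): a dict with "camera_matrix" (3x3 intrinsics, pixels), "k1" (the pictures are not rectified: a ray, as slopes to the right and down, at radius r is drawn at 1 + k1 r^2 times it, then the intrinsics apply), "R" (3x3) and "t" (3): a world point X has camera coordinates R X + t. Camera axes: x right, y down, z forward; pixel columns grow to the right and rows downward; lengths in mm; the calibration is good to about 2 mm. A picture is of the moment at which its call begins: read the wrist's pose just before it. camera_info takes no time and is no camera call; for the wrist camera it gives the pose at the moment of the call.
A pose or a line that the arm cannot do raises robot.IKError and nothing moves.
- robot.job_done(): hands the job in, once; it reports no verdict.
Trained networks look in the newest picture that a camera, given by its name, has taken for a name from the list of things; names that differ only in an ending like _2 or _b are one class to them, and where a whole thing is asked for, a point or a joint stands for the part that bears it (a point fixed in the world has none). Each returns a list of dicts, best first, with "confidence" (0 to 1); they miss things now and then, are a little off and sometimes report something else, mostly with a low value. They report only what shows in the picture. A call takes as long as a camera call. They do not tell look-alikes from the thing itself.
- viewer.silhouettes(name, camera): "mask" (480x640 bool, what is visible of it).
- viewer.pinpoint(name, camera): "at" ([x, y, z] in mm, in the coordinates of the camera as it stood for that picture, good to about 4 mm: a listed point, or the origin of a listed thing).
The state is a dict: "t": time; "joints": joint angles; "joint_velocities": joint speeds; "joint_torque": joint torques, N m; "tcp_pos": TCP position; "tcp_rot": TCP orientation; "contact_force": force on the tool from outside, world axes, zero at the start; "wrist_torque": the same for the moment, N m; "grip_width": opening from 0.0 (shut) to 1.0 (fully open).
Only numpy, scipy, OpenCV 4.12 (cv2) and the standard library are available. Lean on these libraries where they do the work, as an engineer would, in place of code of your own. Each camera call takes 0.05 s, during which the arm holds its last target. There are 200 camera calls.

## Working session

There is one attempt and no reset: what is moved stays moved. The work goes in short steps, each a Python script; the robot and the scene stay as the last script left them, time stands still between calls to the robot, and variables do not carry over. Pictures are saved under pics/ and viewed, about 8 in all and at most 12, crops included, and the job is handed in when it is done.

```bash
mkdir -p pics; ls; python3 - <<'E'
from cell import robot, grip, kin, viewer
import cv2, numpy as np
o=robot.observe(); print(o)
a=viewer.read_camera("top"); b=viewer.read_camera("side")
cv2.imwrite("pics/top0.png",a[:,:,::-1]); cv2.imwrite("pics/side0.png",b[:,:,::-1])
for c in("top","side","wrist"): print(c,viewer.camera_info(c))
for c in("top",):
  i=viewer.camera_info(c);R=np.array(i["R"]);t=np.array(i["t"])
  for n in("cup","cup_rim","cup_seat","hold_mark","lid","lid_handle","drainer","mug","glasses_case","brush","pedal_bin"):
    for d in viewer.pinpoint(n,c): print(c,n,round(d["confidence"],2),(R.T@(np.array(d["at"])-t)).round(0))
E
```

```text
pics
{'t': 0.0, 'joints': array([ 1.22500375,  0.46839673, -0.01159415,  1.60361931,  0.00602619,
        1.07139924, -0.05625326]), 'joint_velocities': array([ 0.00149115, -0.00052358,  0.00282685, -0.00035974, -0.00064958,
        0.00060824, -0.00085802]), 'joint_torque': array([-5.66597947e-06, -5.20567882e+01, -1.27303280e-02, -2.43744761e+01,
       -5.67557174e-02,  1.71479891e-02,  1.39932804e-04]), 'tcp_pos': array([ 193.55207325, -619.85894908,  191.32949493]), 'tcp_rot': array([ 2.05869645,  0.31594703, -2.05956797]), 'contact_force': array([0.58104108, 0.82869513, 0.10019498]), 'wrist_torque': array([0.00411255, 0.00808332, 0.0235773 ]), 'grip_width': 1.0018529512652679}
top {'camera_matrix': array([[576.46984702,   0.        , 327.33231986],
       [  0.        , 576.46984702, 237.68881853],
       [  0.        ,   0.        ,   1.        ]]), 'k1': -0.06147485878379535, 'R': array([[ 0.07747706, -0.99697331,  0.00644429],
       [-0.97253791, -0.07699785, -0.21963914],
       [ 0.21947056,  0.01074968, -0.9755599 ]]), 't': array([ -79.60511354,  583.96754659, 1086.72590
[... 861 characters left out ...]
  392.39104723])}
top cup 0.62 [597.  52.  -2.]
top cup_rim 0.97 [600.  47.  67.]
top cup_seat 0.85 [598.  46.  33.]
top lid 0.94 [388. 272.  -1.]
top lid 0.91 [413. 126.  -3.]
top lid 0.86 [527. 238.  -0.]
top lid 0.74 [612. 382.  -1.]
top lid 0.31 [598.  46.  32.]
top lid_handle 0.87 [416. 130.  28.]
top lid_handle 0.85 [391. 275.  28.]
top lid_handle 0.76 [612. 380.  30.]
top lid_handle 0.69 [521. 241.  30.]
top lid_handle 0.4 [600.  46.  69.]
top drainer 0.81 [ 489. -262.    2.]
top drainer 0.58 [598.  48.  29.]
top mug 0.67 [ 694. -218.   -0.]
top glasses_case 0.77 [706. 232.   1.]
top brush 0.86 [733.  19.   1.]
top pedal_bin 0.77 [ 646. -448.    2.]
top pedal_bin 0.59 [525. 238.  -2.]
```

View pics/top0.png

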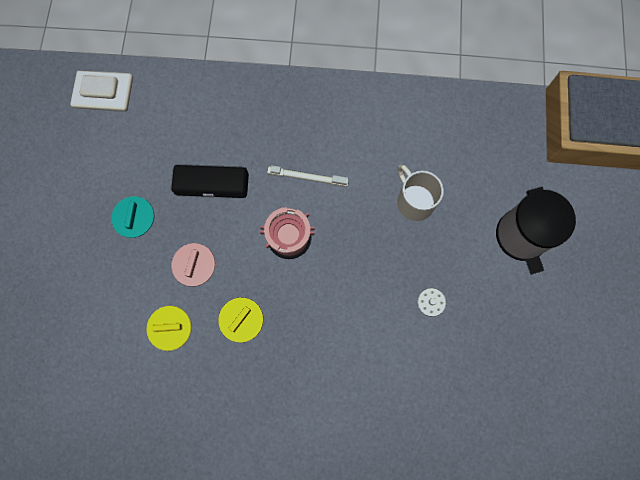

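View pics/side0.png

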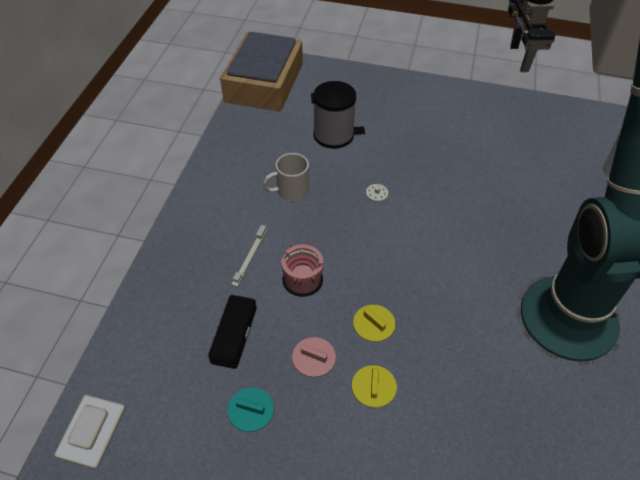

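```bash
cat > h.py <<'E'
from cell import robot, grip, kin, viewer
import cv2, numpy as np
from scipy.spatial.transform import Rotation as Ro
def rot(a):  # tool down, jaw axis y at world angle a
    c,s=np.cos(a),np.sin(a)
    return Ro.from_matrix(np.array([[0,c,s],[0,s,-c],[-1,0,0]])).as_rotvec()
def cam(n):
    i=viewer.camera_info(n); return i["camera_matrix"],i["k1"],np.array(i["R"]),np.array(i["t"])
def proj(X,C):
    K,k,R,t=C; return cv2.projectPoints(np.float64(X).reshape(-1,1,3),cv2.Rodrigues(R)[0],t,K,np.array([k,0,0,0]))[0][:,0]
def toplane(uv,z,C):
    K,k,R,t=C; q=cv2.undistortPoints(np.float64(uv).reshape(-1,1,2),K,np.array([k,0,0,0]))[:,0]
    d=np.c_[q,np.ones(len(q))]@R; o=-R.T@t; return o+d*((z-o[2])/d[:,2])[:,None]
def shot(n,f):
    C=cam(n); im=viewer.read_camera(n); cv2.imwrite("pics/"+f,im[:,:,::-1]); np.savez("pics/"+f+".npz",K=C[0],k=C[1],R=C[2],t=C[3]); return im,C
E
python3 - <<'E'
from h import *
o=robot.observe(); M=Ro.from_rotvec(o["tcp_rot"]).as_matrix(); print(M.round(3))
K,k,R,t=cam("wrist"); c=-R.T@t
print("cam in tool",(M.T@(c-o["tcp_pos"])).round(1),"axis",(M.T@R[2]).round(3), "a",np.arctan2(M[1,1],M[0,1]))
a=np.arctan2(M[1,1],M[0,1])
for n,p in dict(dr=(489,-262),cup=(598,47),lid=(525,238)).items():
  for aa in (-1.57,-.8,0,.8,1.57,2.4,3.14):
    q=kin.ik([p[0]-60,p[1],150],rot(aa)); print(n,aa,None if q is None else np.round(q,2))
E
```

```text
[[-0.     0.298 -0.955]
 [-0.    -0.955 -0.298]
 [-1.     0.     0.   ]]
cam in tool [-193.6    0.9  -78.3] axis [0.961 0.    0.277] a -1.2680616252956147
dr -1.57 [ 0.62  0.28 -0.16  1.99  0.06  0.87 -1.14]
dr -0.8 [ 0.74  0.3  -0.3   1.98  0.11  0.88 -0.42]
dr 0 [ 0.87  0.32 -0.46  1.97  0.18  0.89  0.32]
dr 0.8 [ 0.96  0.34 -0.56  1.97  0.23  0.9   1.08]
dr 1.57 [ 1.07  0.37 -0.71  1.96  0.3   0.91  1.78]
dr 2.4 [ 1.45  0.68 -1.31  1.94  0.75  1.12  2.23]
dr 3.14 [ 0.37  0.27  0.13  2.01 -0.04  0.87 -2.62]
cup -1.57 [ 0.33  0.41 -0.59  1.88  0.28  0.93 -1.96]
cup -0.8 [ 0.39  0.43 -0.67  1.88  0.33  0.95 -1.23]
cup 0 [ 0.42  0.44 -0.72  1.88  0.35  0.95 -0.45]
cup 0.8 [ 0.49  0.47 -0.81  1.87  0.41  0.97  0.3 ]
cup 1.57 [ 0.61  0.55 -0.99  1.87  0.53  1.02  0.96]
cup 2.4 [ 0.77  0.77 -1.32  1.86  0.81  1.19  1.57]
cup 3.14 [ 0.77  0.77 -1.32  1.86  0.81  1.19  2.31]
lid -1.57 [ 0.3   0.57 -1.09  1.9   0.59  1.04 -2.61]
lid -0.8 [ 0.21  0.49 -0.94  1.91  0.47  0.98 -1.75]
lid 0 [ 0.21  0.49 -0.94  1.91  0.47  0.98 -0.95]
lid 0.8 [ 0.24  0.51 -0.98  1.91  0.5   1.   -0.18]
lid 1.57 [ 0.28  0.55 -1.05  1.91  0.56  1.02  0.55]
lid 2.4 [ 0.41  0.73 -1.32  1.9   0.78  1.16  1.19]
lid 3.14 [ 0.41  0.73 -1.32  1.9   0.78  1.16  1.93]
```

```bash
python3 - <<'E'
from h import *
for n,p,z in (("dr",(489,-262),110),("cup",(598,47),170),("lid",(525,238),110)):
    robot.movep([p[0],p[1]-35,z],rot(0)); robot.hold(.2)
    im,C=shot("wrist",f"w_{n}.png"); print(n,robot.observe()["t"],C[3])
    for nm in dict(dr=["drainer"],cup=["cup","cup_rim","cup_seat","hold_mark"],lid=["lid","lid_handle"])[n]:
        for d in viewer.pinpoint(nm,"wrist"): print(nm,round(d["confidence"],2),(C[2].T@(np.array(d["at"])-C[3])).round(1))
a=np.hstack([cv2.imread(f"pics/w_{n}.png")[:,120:520] for n in("dr","lid")]); cv2.imwrite("pics/w_a.png",a)
E
```

```text
dr 2.5333 [-489.82942258 -295.03710214  230.36519291]
drainer 0.82 [ 483.9 -257.9    3.9]
cup 4.0917 [-598.26595747  -14.89339135  373.80196766]
cup 0.72 [597.2  49.1   8. ]
cup_rim 0.55 [601.6  47.5  73.3]
cup_seat 0.68 [598.5  44.3  37.7]
lid 5.4 [-526.08423932  185.43147791  369.16943143]
lid 0.87 [391.2 272.7   0.6]
lid 0.59 [612.  379.9   3.7]
lid 0.58 [521.  238.3   2.5]
lid_handle 0.97 [519.  239.   29.2]
lid_handle 0.83 [388.2 271.8  27.9]
```

View pics/w_a.png

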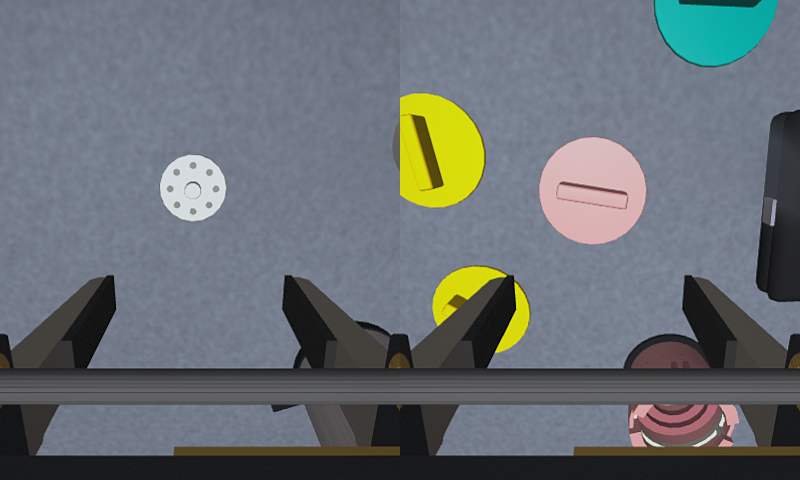

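View pics/w_cup.png

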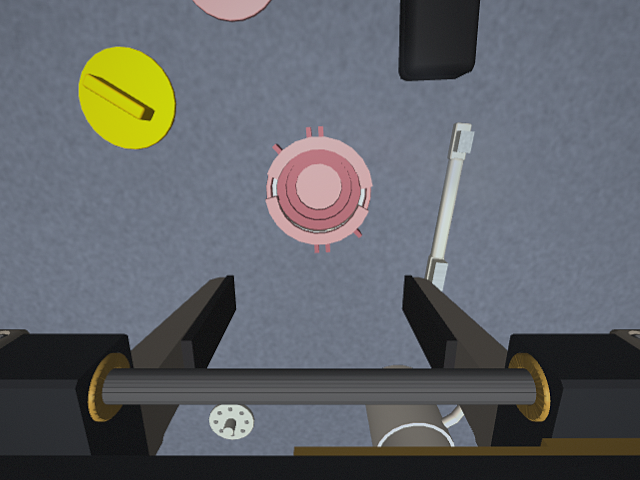

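```bash
cat >> h.py <<'E'
from scipy.optimize import least_squares
def load(f):
    d=np.load("pics/"+f+".npz"); return cv2.imread("pics/"+f),(d["K"],float(d["k"]),d["R"],d["t"])
def ring(c,r,z):
    a=np.linspace(0,2*np.pi,120,endpoint=False); return np.c_[c[0]+r*np.cos(a),c[1]+r*np.sin(a),0*a+z]
def fitround(cnt,C,c0,rings):  # outline of a stack of rings (r,z) to contour pixels
    def res(c):
        h=cv2.convexHull(proj(np.vstack([ring(c,r,z) for r,z in rings]),C).astype(np.float32))
        return [cv2.pointPolygonTest(h,(float(u),float(v)),True) for u,v in cnt]
    s=least_squares(res,c0,loss="soft_l1",f_scale=.5,diff_step=1e-3); return s.x,np.sqrt(np.mean(s.fun**2)),np.median(np.abs(s.fun))
def rect(im,C,c,z,half=55,n=400):
    g=np.linspace(-half,half,n); X,Y=np.meshgrid(g,-g)
    m=proj(np.c_[X.ravel()+c[0],Y.ravel()+c[1],0*X.ravel()+z],C).reshape(n,n,2).astype(np.float32)
    return cv2.remap(im,m[...,0],m[...,1],cv2.INTER_CUBIC)
def blob(mask,uv):
    n,l=cv2.connectedComponents(mask.astype(np.uint8)); uv=np.int32(uv); k=l[uv[1],uv[0]]
    return max(cv2.findContours((l==k).astype(np.uint8),cv2.RETR_EXTERNAL,cv2.CHAIN_APPROX_NONE)[0],key=len)[:,0]
E
python3 - <<'E'
from h import *
im,C=load("w_dr.png"); g=im.min(2)
cnt=blob(g>150,(300,195)); print("dr",fitround(cnt,C,[486,-260],[(29.3,0),(29.3,6)]),len(cnt))
kn=toplane([[312.5,190]],22,C); print("knob by eye",kn)
im,C=load("w_lid.png"); p=im.astype(int); cnt=blob((p[...,2]-p[...,0]>25)&(p[...,1]<p[...,2]-15)&(p[...,0]>90),(480,225)); 
lid=fitround(cnt,C,[521,238],[(45.5,13),(45.5,18)]); print("lid",lid,len(cnt))
A=rect(im,C,lid[0],40)
im,C=load("w_cup.png"); p=im.astype(int); m=cv2.morphologyEx(((p[...,2]-p[...,0]>25)).astype(np.uint8),cv2.MORPH_OPEN,np.ones((7,7)))
cnt=blob(m,(320,148)); cnt=cnt[cnt[:,1]<200]
cup=fitround(cnt,C,[599,47],[(46,72)]); print("cup",cup,len(cnt)); B=rect(im,C,cup[0],72,60)
print("cup (46, both)",fitround(cnt,C,[599,47],[(46,60),(46,72)]))
cv2.imwrite("pics/r1.png",np.hstack([A,B]))
E
```

```text
dr (array([ 483.6232631 , -259.20552374]), np.float64(0.925394794845976), np.float64(0.868781450376011)) 185
knob by eye [[ 483.93999027 -258.23077986   22.        ]]
lid (array([527.22213995, 229.30049753]), np.float64(272.63675926922866), np.float64(272.8144670058174)) 2236
cup (array([598.15258706,  46.13049161]), np.float64(5.728373455157458), np.float64(0.5861040106849851)) 203
cup (46, both) (array([598.15258706,  46.13049161]), np.float64(5.728373455157458), np.float64(0.5861040106849851))
```

View pics/r1.png

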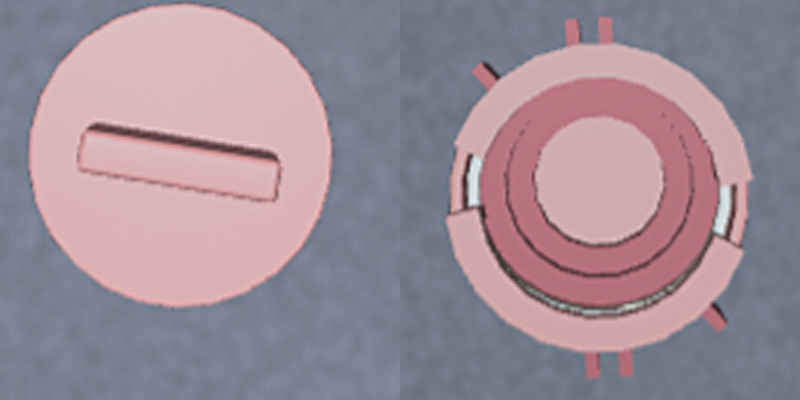

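```bash
python3 - <<'E'
from h import *
# lid refinement from stored picture
im,C=load("w_lid.png"); p=im.astype(int)
m=((p[...,2]-p[...,0]>12)&(p[...,1]>60)&(p[...,0]>60)).astype(np.uint8); m[:, :370]=0;m[:120]=0;m[260:]=0;m[:,540:]=0
cnt=blob(cv2.morphologyEx(m,cv2.MORPH_OPEN,np.ones((3,3))),(480,225)); print("lid",fitround(cnt,C,[521,238],[(45.5,13),(45.5,18)]),len(cnt))
robot.movep([483.7,-259,60],rot(0)); robot.servo_line([483.7,-259,8],feed=60)
print(robot.observe()["contact_force"].round(1)); grip(0.0,20); o=robot.observe(); print("w",o["grip_width"]*92,o["tcp_pos"].round(1))
robot.servo_line([483.7,-259,110],feed=100); robot.hold(.3)
im,C=shot("wrist","w_dr2.png"); o=robot.observe(); print(o["t"],o["tcp_pos"],o["grip_width"]*92)
E
```

```text
lid (array([527.22213995, 229.30049753]), np.float64(272.63675926922866), np.float64(272.8144670058174)) 2236
[ 0.6 -0.2  0. ]
w 0.2010006681250224 [ 483.7 -259.     8. ]
11.0917 [ 483.58708833 -258.88546602  109.72355269] 0.2775900497650807
```

View pics/w_dr2.png

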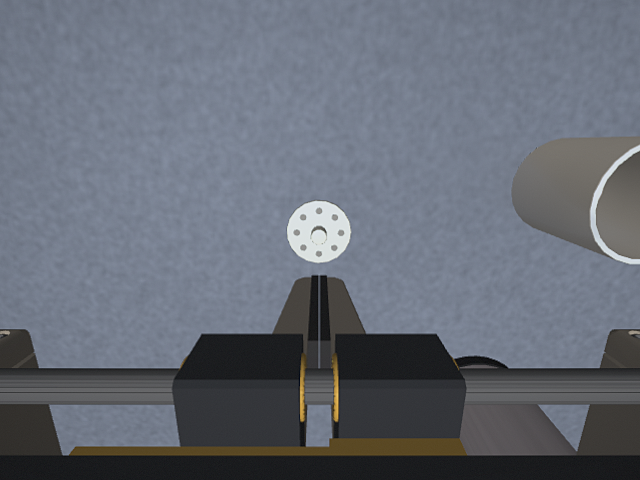

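```bash
python3 - <<'E'
from h import *
for f,s in(("w_dr.png",(300,195)),("w_dr2.png",(319,248))):
    im,C=load(f); cnt=blob(im.min(2)>150,s); print(f,fitround(cnt,C,[486,-260],[(29.3,0),(29.3,6)]))
    c=fitround(cnt,C,[486,-260],[(29.3,0),(29.3,6)])[0]; print((C[2].T@-C[3]).round(1))
    ov=im.copy()
    for r,z in((29.3,0),(29.3,6),(7,6),(7,22)):
        cv2.polylines(ov,[np.int32(proj(ring(c,r,z),C)*16)],True,(0,0,255) if z!=6 else (0,160,0),1,cv2.LINE_AA,4)
    u,v=proj([[*c,6]],C)[0].astype(int); A=cv2.resize(np.hstack([im[v-45:v+45,u-45:u+45],ov[v-45:v+45,u-45:u+45]]),(760,380),interpolation=cv2.INTER_CUBIC) 
    cv2.imwrite("pics/ov_"+f,A)
    if f=="w_dr.png": S=A[:, :]
cv2.imwrite("pics/ov.png",cv2.resize(np.vstack([S,A]),None,fx=.78,fy=.78))
for d in viewer.pinpoint("drainer","top"): C=cam("top");print(d["confidence"],(C[2].T@(np.array(d["at"])-C[3])).round(1))
E
```

```text
w_dr.png (array([ 483.6232631 , -259.20552374]), np.float64(0.925394794845976), np.float64(0.868781450376011))
[ 489.  -220.6  303.7]
w_dr2.png (array([ 483.6300002 , -259.72498444]), np.float64(1.0302362857253298), np.float64(0.9451491899748781))
[ 484.  -181.5  303.3]
0.81 [ 489.1 -262.1    2.2]
0.58 [597.5  48.4  29.2]
```

View pics/ov.png

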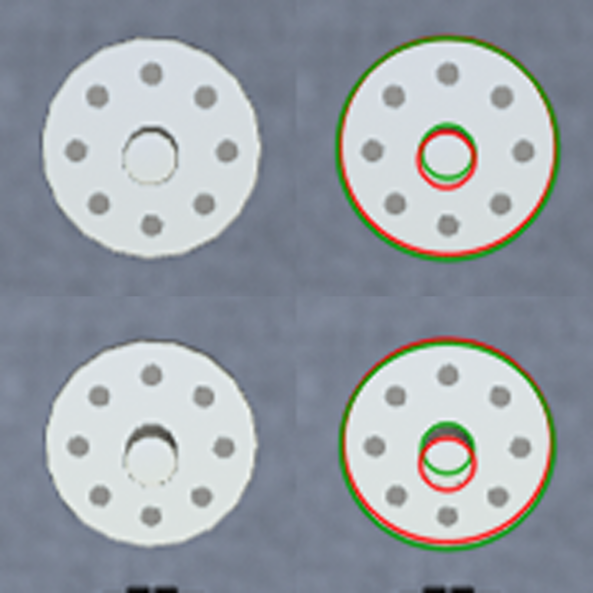

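The drainer was missed: it hasn't moved and the fingers shut on nothing. The finger tips look about 23 mm shorter than the TCP suggests, so I'll touch the bare table to check.

```bash
python3 - <<'E'
from h import *
f0=robot.observe()["contact_force"]
robot.servo_line([483.7,-200,12],feed=150); robot.hold(.1)
z=12
while z>-26:
    z-=2; robot.servo_line([483.7,-200,z],feed=40); robot.hold(.05); f=robot.observe()["contact_force"]-f0
    if abs(f[2])>3: break
print(z,f.round(1),robot.observe()["t"],robot.observe()["tcp_pos"])
robot.servo_line([483.7,-200,z+20],feed=100)
E
```

```text
-24 [-5.2  2.9 21.6] 17.5583 [ 484.02008233 -200.0923833   -21.94501271]
```

```bash
sed -i '1i D=22.0 # finger tips sit this far behind the reported TCP (touched)' h.py; python3 - <<'E'
from h import *
grip(0.5,20)
robot.movep([483.6,-259.5,20],rot(0)); robot.servo_line([483.6,-259.5,8-D],feed=80)
print(robot.observe()["contact_force"].round(1)); grip(0.0,20); o=robot.observe(); print("w",o["grip_width"]*92,o["tcp_pos"].round(1))
robot.servo_line([483.6,-259.5,75],feed=150); robot.hold(.2)
im,C=shot("wrist","w_dr3.png"); o=robot.observe(); print(o["t"],o["tcp_pos"],o["grip_width"]*92,o["contact_force"])
E
```

```text
[-0.6 -0.   0.6]
w 13.18535763770567 [ 483.6 -259.6  -14. ]
21.2417 [ 483.06953633 -259.15757615   74.05977753] 13.36831612158671 [ 0.86627394 -0.09988036 -0.33937579]
```

View pics/w_dr3.png

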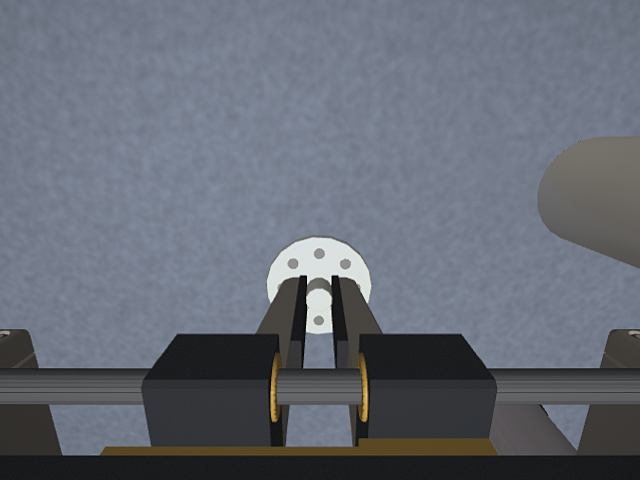

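```bash
python3 - <<'E'
from h import *
im,C=load("w_dr3.png"); cnt=blob(im.min(2)>150,(319,242)); 
cnt=np.array([p for p in cnt if p[1]<268 or (p[1]<290 and abs(p[0]-319)>46)])
for z in(85,87,89,91,93): 
    r=fitround(cnt,C,[483,-259],[(29.3,z),(29.3,z+6)]); print(z,r[0].round(2),round(r[1],2),round(r[2],2),len(cnt))
print("cam",(-C[2].T@C[3]).round(2), "cupview cam",(lambda c:(-c[2].T@c[3]).round(2))(load("w_cup.png")[1]))
print(C[2].round(4), load("w_cup.png")[1][2].round(4))
E
```

```text
85 [ 483.14 -261.51] 0.52 0.34 151
87 [ 483.14 -261.05] 0.48 0.35 151
89 [ 483.14 -260.59] 0.57 0.35 151
91 [ 483.14 -260.13] 0.74 0.36 151
93 [ 483.13 -259.65] 0.95 0.4 151
cam [ 483.56 -181.88  267.64] cupview cam [598.49  87.79 363.29]
[[ 1.000e+00 -5.000e-04 -1.000e-03]
 [-2.000e-04 -9.610e-01  2.766e-01]
 [-1.100e-03 -2.766e-01 -9.610e-01]] [[ 1.000e+00 -3.100e-03  2.000e-04]
 [-3.100e-03 -9.605e-01  2.781e-01]
 [-7.000e-04 -2.781e-01 -9.605e-01]]
```

```bash
cat >> h.py <<'E'
def shotavg(f,n=12):
    L=[cam("wrist") for _ in range(n)]; im=viewer.read_camera("wrist"); L+=[cam("wrist") for _ in range(n)]
    c=np.array([-R.T@t for _,_,R,t in L]); R=Ro.from_matrix([l[2] for l in L]).mean().as_matrix(); C=(L[0][0],L[0][1],R,-R@c.mean(0))
    cv2.imwrite("pics/"+f,im[:,:,::-1]); np.savez("pics/"+f+".npz",K=C[0],k=C[1],R=C[2],t=C[3]); return im[:,:,::-1].copy(),C,c.std(0)
def cupfit(im,C,c0,ext=True):
    p=im.astype(int); m=((p[...,2]-p[...,0]>25)).astype(np.uint8)
    m=cv2.morphologyEx(m,cv2.MORPH_CLOSE,np.ones((9,9))); m=cv2.morphologyEx(m,cv2.MORPH_OPEN,np.ones((9,9)))
    u,v=proj([[c0[0]+41,c0[1]+20,72]],C)[0]; cnt=blob(m,(u,v)); c=np.array(c0,float)
    for lim in(8,4,2,1.5):
        X=toplane(cnt,72,C)[:,:2]; d=np.hypot(*(X-c).T)-46; k=np.abs(d)<lim
        s=least_squares(lambda q:np.hypot(*(X[k]-q[:2]).T)-q[2],[*c,46],loss="soft_l1",f_scale=.3); c=s.x[:2]
    return s.x,k.sum(),np.sqrt(np.mean(s.fun**2))
E
python3 - <<'E'
from h import *
im,C=load("w_cup.png"); print("old",cupfit(im,C,(598,47)))
robot.movep([598,-23,150],rot(0)); robot.hold(.3)
im,C,s=shotavg("w_cup2.png"); o=robot.observe(); print(o["t"],s,"cam-cmd",(-C[2].T@C[3]-[598,-23,150]).round(2),C[2].round(4).tolist())
print("new",cupfit(im,C,(598,47)),o["grip_width"]*92)
E
```

```text
old (array([597.95053422,  46.63067419,  45.61800749]), np.int64(232), np.float64(0.515835719427352))
22.65 [0.00417939 0.16112339 0.05222675] cam-cmd [  0.3   76.34 193.38] [[1.0, -0.0023, 0.0002], [-0.0023, -0.9606, 0.2779], [-0.0004, -0.2779, -0.9606]]
new (array([598.09093656,  46.94417586,  45.6997273 ]), np.int64(271), np.float64(0.45766658159744783)) 13.15357569422268
```

```bash
python3 - <<'E'
from h import *
x,y=598.25,47.25
robot.movep([x,y,85],rot(0)); robot.servo_line([x,y,32],feed=70); robot.hold(.15)
f0=robot.observe()["contact_force"]; z=30.; L=[]
while z>18.5:
    z-=1.5; robot.servo_line([x,y,z],feed=40); robot.hold(.05); o=robot.observe(); f=o["contact_force"]-f0; L.append((z,*f.round(1)))
    if f[2]>5: break
print(np.array(L)); print(o["t"],o["tcp_pos"].round(2),o["grip_width"]*92)
E
```

```text
[[28.5  0.6  0.9  0.6]
 [27.   1.2  1.2  0.4]
 [25.5  0.1  0.3  1.9]
 [24.   0.5  0.3  0.9]
 [22.5  0.6  0.3  0. ]
 [21.   1.2  0.3  0.4]
 [19.5 -0.4  0.4  5.1]]
26.275 [598.6   47.32  20.01] 13.331687165338563
```

```bash
cat > v.py <<'E'
from h import *
im,C=load("w_cupB.png"); c=cupfit(im,C,(598,47)); print("cupB",c); B=rect(im,C,c[0][:2],72,60)
im,C=load("w_lidB.png"); p=im.astype(int); l0=np.array([521.4,238.8])
m=(p[...,2]-p[...,0]>18).astype(np.uint8); m=cv2.morphologyEx(m,cv2.MORPH_OPEN,np.ones((3,3))); u=proj([[l0[0]+10,l0[1]+30,18]],C)[0]
cnt=blob(m,u); X=toplane(cnt,18,C)[:,:2]; q=np.array([*l0,45.5])
for lim in(6,3,1.5):
    d=np.hypot(*(X-q[:2]).T)-q[2]; k=np.abs(d)<lim; s=least_squares(lambda q:np.hypot(*(X[k]-q[:2]).T)-q[2],q,loss="soft_l1",f_scale=.3); q=s.x
print("lid cover",q,k.sum(),len(cnt)); A=rect(im,C,q[:2],40,55)
cv2.imwrite("pics/r2.png",np.hstack([A,B]))
E
python3 - <<'E'
from h import *
grip(0.26); print(robot.observe()["grip_width"]*92)
robot.servo_line([598.25,47.25,85],feed=120)
a=np.radians(83); z=np.array([np.sin(a),-np.cos(a)])
p=np.array([598,46.9])+35*z; robot.movep([*p,150],rot(a)); robot.hold(.3)
im,C,s=shotavg("w_cupB.png"); o=robot.observe(); print(o["t"],s,(-C[2].T@C[3]-[*p,150]).round(2))
p=np.array([521.4,238.8])+35*z; grip(0.5); robot.movep([*p,90],rot(a)); robot.hold(.3)
im,C,s=shotavg("w_lidB.png"); o=robot.observe(); print(o["t"],s,(-C[2].T@C[3]-[*p,90]).round(2),o["joints"].round(2))
E
python3 v.py
```

```text
23.743022956376098
28.9 [0.01314991 0.01448848 0.02225823] [-77.49   8.82 193.58]
30.625 [0.10260862 0.11959405 0.01061615] [-76.72   7.74 193.77] [ 0.15  0.68 -0.84  1.76  0.6   0.97  0.52]
cupB (array([598.2230501 ,  46.78819747,  45.83976191]), np.int64(255), np.float64(0.42577592575671963))
lid cover [521.457784   238.56213975  44.92987762] 323 323
```

View pics/r2.png

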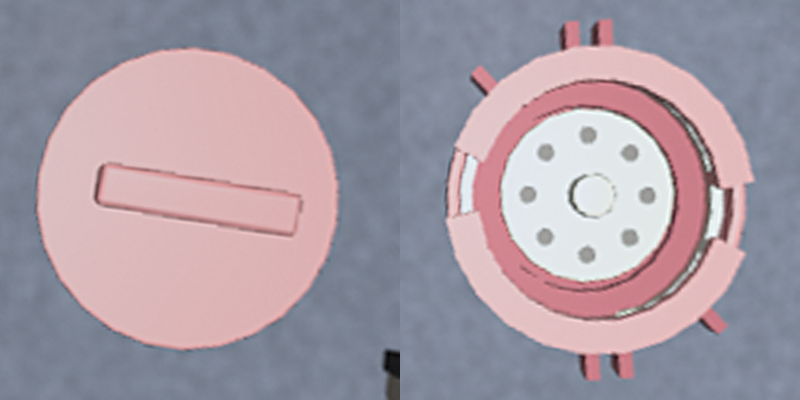

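```bash
cat > v2.py <<'E'
from h import *
im,C=load("w_lidC.png"); p=im.astype(int); 
m=(p[...,2]-p[...,0]>18).astype(np.uint8); m=cv2.morphologyEx(m,cv2.MORPH_OPEN,np.ones((3,3)))
u=proj([[521-35,238.5,100+20.5]],C)[0]; cnt=blob(m,u)
for z in(118.5,120.5,122.5):
    X=toplane(cnt,z,C)[:,:2]; q=np.array([521.45,238.5,45.5])
    for lim in(6,3,1.5):
        d=np.hypot(*(X-q[:2]).T)-q[2]; k=np.abs(d)<lim; s=least_squares(lambda q:np.hypot(*(X[k]-q[:2]).T)-q[2],q,loss="soft_l1",f_scale=.3); q=s.x
    print(z,q.round(2),k.sum(),len(cnt),s.fun.std())
A=rect(im,C,[521.45,238.5],142.5-0,55); cv2.imwrite("pics/r3.png",np.hstack([A,cv2.resize(im[120:480,140:500],(400,400))]))
E
python3 - <<'E'
from h import *
a=np.radians(81); p=[521.45,238.5]
robot.movep([*p,35],rot(a)); robot.servo_line([*p,-2.5],feed=80); robot.hold(.1); print(robot.observe()["contact_force"].round(1))
grip(0.0,38); o=robot.observe(); print("w",o["grip_width"]*92,o["tcp_pos"].round(2))
robot.servo_line([*p,100],feed=150); robot.hold(.3)
im,C,s=shotavg("w_lidC.png"); o=robot.observe(); print(o["t"],s,(-C[2].T@C[3]-[*p,100]).round(2),o["grip_width"]*92,o["tcp_pos"].round(2))
E
python3 v2.py
```

```text
[ 1.   0.1 -1. ]
w 11.498310808643492 [521.48 238.54  -2.45]
33.5 [0.02179452 0.01860192 0.06827644] [-77.19  11.37 193.12] 11.679756674695886 [521.12 238.51  99.48]
118.5 [521.53 237.36  45.4 ] 355 660 0.26082044857316883
120.5 [520.64 237.5   44.88] 355 660 0.2578194522778911
122.5 [519.76 237.64  44.36] 355 660 0.254818697842264
```

View pics/r3.png

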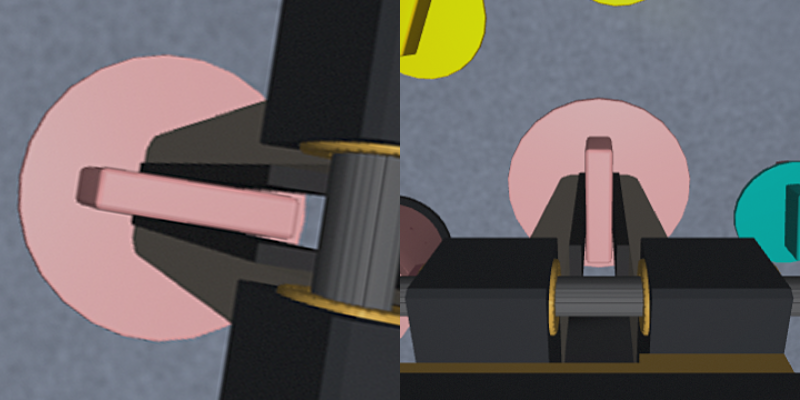

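```bash
python3 - <<'E'
from h import *
a=np.radians(83.6); x,y=598.2,47.5
robot.movep([x,y,95],rot(a)); robot.servo_line([x,y,72.5],feed=80); robot.hold(.2)
o=robot.observe(); f0=o["contact_force"]; print(o["tcp_pos"].round(2),Ro.from_rotvec(o["tcp_rot"]).as_matrix()[:,1].round(4)); z=72.5; L=[]
while z>55.5:
    z-=1.5; robot.servo_line([x,y,z],feed=40); robot.hold(.05); o=robot.observe(); f=o["contact_force"]-f0; L.append((z,*f.round(1),*o["tcp_pos"].round(1)))
    if f[2]>6: break
print(np.array(L)); print(o["t"],o["grip_width"]*92)
E
```

```text
[598.43  47.71  72.76] [1.113e-01 9.938e-01 2.000e-04]
[[ 7.100e+01 -9.000e-01  1.000e+00  9.000e-01  5.982e+02  4.740e+01
   7.110e+01]
 [ 6.950e+01 -1.500e+00  9.000e-01 -0.000e+00  5.982e+02  4.750e+01
   6.950e+01]
 [ 6.800e+01 -1.200e+00  1.000e+00  3.000e-01  5.982e+02  4.750e+01
   6.790e+01]
 [ 6.650e+01 -1.900e+00  6.000e-01  1.100e+00  5.982e+02  4.750e+01
   6.640e+01]
 [ 6.500e+01 -6.000e-01  9.000e-01  2.000e-01  5.982e+02  4.750e+01
   6.490e+01]
 [ 6.350e+01 -9.000e-01  1.100e+00 -9.000e-01  5.982e+02  4.750e+01
   6.340e+01]
 [ 6.200e+01 -1.100e+00  5.000e-01  2.000e-01  5.982e+02  4.750e+01
   6.190e+01]
 [ 6.050e+01 -1.000e+00  6.000e-01 -5.000e-01  5.982e+02  4.750e+01
   6.040e+01]
 [ 5.900e+01 -1.300e+00  1.400e+00 -1.000e-01  5.982e+02  4.750e+01
   5.900e+01]
 [ 5.750e+01 -1.200e+00  9.000e-01  4.000e-01  5.982e+02  4.750e+01
   5.740e+01]
 [ 5.600e+01 -2.200e+00  1.000e+00  5.300e+00  5.985e+02  4.760e+01
   5.650e+01]
 [ 5.450e+01 -6.100e+00 -1.000e+00  1.570e+01  5.986e+02  4.760e+01
   5.650e+01]]
38.5667 11.845683795890954
```

```bash
python3 - <<'E'
from h import *
x,y,z=598.2,47.5,55.6
for d in (79.6,75,70,65,60,55,50,46.5,43.6):
    robot.servo_line([x,y,z],feed=20,rotation=rot(np.radians(d))); o=robot.observe(); M=Ro.from_rotvec(o["tcp_rot"]).as_matrix()
    print(d,round(o["t"],2),np.degrees(np.arctan2(M[1,1],M[0,1])).round(1),o["contact_force"].round(1),o["wrist_torque"].round(2),o["tcp_pos"].round(1),round(o["grip_width"]*92,2),np.abs(o["joint_velocities"]).max().round(2))
    if o["t"]>52: break
robot.hold(.4)
a=robot.observe()["t"]; im=viewer.read_camera("wrist"); C=cam("wrist"); cv2.imwrite("pics/w_end.png",im[:,:,::-1]); t2,CT=shot("top","t_end.png")[0],cam("top")
np.savez("pics/w_end.png.npz",K=C[0],k=C[1],R=C[2],t=C[3])
im=im[:,:,::-1]; A=rect(im,C,[598.2,47],72,62,400); s,_=load("t_end.png"); cv2.imwrite("pics/r4.png",np.hstack([A,cv2.resize(im[100:460,140:500],(400,400))])); print(a)
E
```

```text
79.6 38.82 79.6 [-2.3 -0.1  7.5] [-0.05  0.33 -0.24] [598.7  47.8  56.5] 11.47 0.01
75 39.07 75.1 [-0.6 -0.   8.4] [-0.02  0.29 -0.07] [598.8  47.8  56.5] 11.89 0.01
70 39.32 70.1 [-1.2 -1.   8.6] [-0.11  0.31 -0.13] [598.8  47.8  56.5] 12.2 0.0
65 39.57 65.1 [-1.6 -1.2  8.4] [-0.09  0.32 -0.11] [598.8  47.7  56.5] 11.71 0.01
60 39.82 60.1 [-1.  -0.5  8.1] [-0.11  0.28 -0.1 ] [598.8  47.7  56.5] 11.86 0.01
55 40.07 55.1 [-2.  -0.6  8.5] [-0.09  0.28 -0.12] [598.8  47.6  56.5] 11.68 0.01
50 40.32 50.1 [-2.1 -1.6  8.9] [-0.08  0.36 -0.02] [598.8  47.6  56.5] 11.74 0.01
46.5 40.57 46.6 [-2.2 -0.8  9.1] [-0.16  0.33  0.06] [598.8  47.5  56.5] 11.61 0.01
43.6 40.82 43.7 [-1.7 -0.8  9.6] [-0.15  0.32  0.08] [598.8  47.5  56.5] 11.66 0.01
41.2167
```

View pics/r4.png

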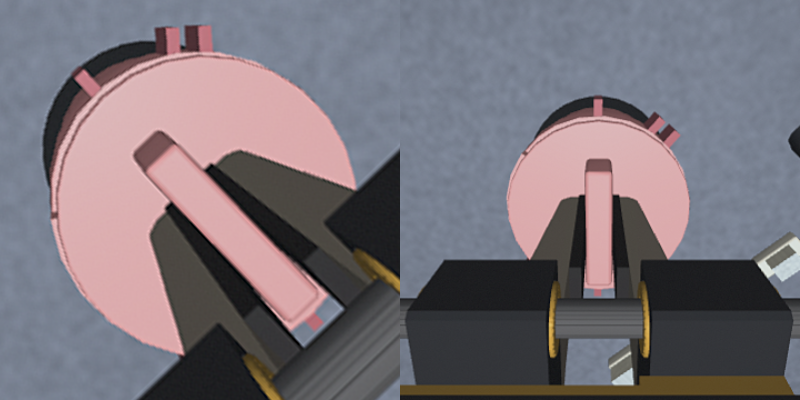

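```bash
python3 - <<'E'
from h import *
robot.hold(.3); o=robot.observe(); print(o["t"],o["tcp_pos"].round(1),o["contact_force"].round(1),o["grip_width"]*92,np.abs(o["joint_velocities"]).max()); robot.job_done()
E
```

```text
41.6167 [598.8  47.5  56.5] [-1.2 -1.2  8.2] 11.577430246043988 0.0024248586703763315
the job is handed in; nothing more can be done
```

The drainer is seated flat in the cup and released. The lid is fully down, turned 40° clockwise to the single ribs, and still gripped there. I handed the job in at 41.6 s of the 64 s allowed.

**First grasp missed:** the fingers closed above the drainer's knob without moving it. A touch on the bare table showed the finger tips sit about 22 mm behind the reported TCP. I corrected for that, and the second grasp held.

**Last checks:**
- **Drainer:** it touched the ledge at the expected height, and the picture taken after release shows it flat and centred.
- **Lid height:** its lugs went down through the gaps without catching. It stopped at the fully-down height (TCP z 56.5 mm) and stayed there through the twist, with about 8 N of downward push.
- **Lid angle:** the tool turned to 43.7° against a target of 43.6°. In the wrist picture the bar lines up with both single ribs and stays clear of the double ribs. The arm was at rest with the bar in the grip.

**What I didn't check:**
- **Spring ring:** I did not read its angle.
- **Other objects:** I took a final top picture but did not look at it, so I have no final check on the things to leave alone. I never deliberately touched them.
- **Side-to-side position:** camera estimates disagreed by about 1 mm. I used a value in between, which was within the fit's clearance.

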